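# Shut the polisher's water valve in the bench valve box

### The arm

A 6-joint arm with a two-finger parallel gripper is mounted at the origin on the work surface. World frame = base frame: x ahead of the robot, y to its left, z up, the work surface at z = 0. Lengths are in m, angles in rad, forces in N, time in s.
With the tool pointing down it reaches from about 0.375 to 0.975 m from the base axis. Payload 3.8 kg.
Tool frame: the origin (TCP) lies midway between the tips of the shut fingers; the grasp point (between the pads) lies 19 mm behind it; z points along the fingers, y is the line along which they close (so a half turn about z gives the same grasp; the last joint's range is limited). The gripper opens to 85 mm and grips with 20 to 120 N. Pads are 22 mm wide; open, the fingers measure 114 mm over their backs; the gripper's body (76 mm by 85 mm) begins 54 mm behind the grasp point. The pads swing forward as they close: fully open they stand 13 mm farther back than shut.
Start: joints at [-1.239, 0.264, 1.604, -0, 1.274, -0.037], TCP at [0.243, -0.63, 0.231] pointing down, gripper open.
Joint ranges: [-2.63, 2.63], [-0.94, 2.18], [0.31, 2.57], [-1.31, 4.45], [0, 2.66], [-2.55, 2.55]. Speed limits (rad/s): [2.57, 2.57, 3.14, 3.14, 3.14, 3.14].

### API

Orientations are given as a rotation vector (axis times angle).
In Python, from workcell import bot, read_camera, camera_info, ticket gives the robot as it stands.
- The arm moves only by the tool servo_tool, never from a script. Its argument "targets" is a list of rows, each an object of numbers: "hand": the closure, from -1 (fully open) to 1 (shut); "x", "y", "z": the shift along the tool's x, y, z as a fraction of full scale; "roll": the turn about the tool's z as a fraction of full scale. In form: [{"hand": .., "x": .., "y": .., "z": .., "roll": ..}, ...]. A call has 1 to 10 rows; each row is the pose to reach, as a shift and turn from the pose commanded when the call began, along the tool's axes at that moment, turning the shorter way round; what a row does not reach only later rows make up. Full scale, the value 1, is 50 cm for a shift and 180 degrees for a turn. A row lasts 1/12 s, in which the tool goes at most 41.7 mm and 7.16 degrees, less where a joint would pass 70% of its speed; a pose out of reach is approached as far as the arm can. A call with a number of a shift or a turn outside -1 to 1 is refused whole. A call with a gripper value outside its range is refused whole. The fingers move at their own pace and stop on an object; "grip_force" is the grip in N (left out, the last holds). Time passes only in rows, so rows that repeat a pose let the fingers close. It gives the time, the measured TCP pose, the force, the opening and the grip force at its end, in the units of the state.
- bot.read_state(): the state, without advancing time (a new reading comes with each control period).
- read_camera(name): name is "scene" or "side" or "wrist"; returns the picture (420x560x3 uint8, red, green, blue); there is no depth.
- camera_info(name): a dict with "fx", "fy", "cx", "cy" (pixels), "eye" and "orientation" of the camera in the world; the wrist camera has in their place "T_tool_cam" (4x4, takes a point from camera to tool coordinates, whose origin is the TCP and whose axes are the flange's). Camera axes: x right, y down, z forward; pixel columns grow to the right and rows downward; lengths in m; the calibration is good to about 2 mm. A picture is of the moment at which its call begins: read the wrist's pose just before it. camera_info takes no time and is no camera call.
- ticket.finish_job(): hands the job in; it is judged then, once.
The state is a dict: "time": time; "q": joint angles; "joint_vel": joint speeds; "joint_torque": joint torques, N m; "tool_pos": TCP position; "tcp_rot": TCP orientation; "wrist_force": force on the tool from outside, world axes, zero at the start; "torque": the same for the moment, N m; "width": opening from 0.0 (shut) to 1.0 (fully open); "grip_force": force on a finger pad.
Only numpy, scipy, OpenCV 4.12 (cv2) and the standard library are available. Lean on these libraries where they do the work, as an engineer would, in place of code of your own. Each camera call takes 0.05 s, during which the arm holds its last target. There are 200 camera calls.

### The job

Shut off the water to the specimen polisher: with closed fingers, push the cover of the grey valve box on the desk fully open by its yellow tab, then push the red valve handle clockwise (seen from above) a quarter turn until it stands square across its pipe. Only push, with light fingertip force: do not grip the tab or the handle. Leave the cover open and the blue handle in line with its pipe, keep the bottles, pen cup and specimen around the box where they stand, and finish clear of everything.

Things in the scene. Friction and masses are not known exactly. Their poses are not given: they have to be found in the camera images.
- valve_box: Fixed grey steel box on the desk, 256 (its x) x 260 (its y) x 85 mm high; origin: centre of its underside; yaw within 0.3 of the world's. Channels 12 mm wide along both y-long edges, top at 95 mm. Half y > 0: fixed top. Half y < 0: opening x -116 to 116, y -126 to 0 mm under the sliding cover. Pipe stubs stick out 30 mm at both y ends and run down to flanges on the desk (to 170 mm from centre)
- cover (a joint): Sliding aluminium cover, plate 240 x 130 x 3 mm, top face 90 mm above the desk. 0 = closed, 0.122 m = fully open (end stop); grows as it slides to the box's +y over the fixed half. Slides stiffly (about 3 N) and stays where it is left. Starts at 0 to 0.015
- cover_tab (a point): Centre of the yellow upright push tab on the cover, 101 mm above the desk: a plate 90 mm wide (box x), 3 mm thick (box y), standing from 90 to 112 mm above the desk. Moves with the cover; closed it is at box x = 0, y = -109 mm. Push it on its face that looks to the box's -y
- red_valve: Fixed brass quarter-turn valve with a red handle under the cover; same yaw as the box. Origin on the desk straight below the handle's vertical turning axis. It sits on either of two 15 mm copper pipes that run along the box's y at box x = -52 and +38 mm (drawn anew each time), at box y = -85 mm. Pipe top 43 mm, brass body 50 mm, stem 57 mm above the desk
- red_lever (a joint): Angle of the red handle: 0 = fully open, pointing to the box's +y along its pipe; grows clockwise seen from above; 1.571 = shut (end stop), pointing to the box's +x, square across the pipe. Turns stiffly (about 3 N at 45 mm from the axis), stays where it is left. Starts at 0 to 0.3
- red_tip (a point): Centre of the free end of the red handle, 62 mm from the turning axis, 62 mm above the desk. The red sleeve is a bar 14 mm wide and 10 mm high (57 to 67 mm above the desk), from 10 to 62 mm out from the axis
- blue_lever (a joint): Angle of the blue handle on the other pipe, same make and size as the red; it is at 0 (open) and must stay there
- blue_tip (a point): Centre of the free end of the blue handle, 62 mm from its turning axis, 62 mm above the desk
- dropper: Loose amber dropper bottle with a red bulb, 42 mm diameter, 93 mm high, on the robot's side of the box; origin at the centre of its underside. Leave alone
- specimen: Loose black resin-mounted metal specimen, 30 mm diameter, 18 mm high; origin at the centre of its underside. Leave alone
- white_bottle: Loose white bottle with a blue cap, 28 mm diameter, 68 mm high; origin at the centre of its underside. Leave alone
- pen_cup: Loose grey cup with pens, 72 mm diameter, 130 mm high with the pens; origin at the centre of its underside. Leave alone

How it is judged:
On the way, in this order (a step that is already met when the one before it is completed fails the run):
1. the cover is slid fully open (value of joint cover above 0.108 m), for 0.2 s.
2. the red handle is pushed shut (value of joint red_lever above 1.47 rad), for 0.2 s.
At the end, for the whole second after the job is handed in: The cover is open (at least 100 of 122 mm), the red handle is shut (within 0.1 rad of square across its pipe) and the blue handle is still in line with its pipe (within 0.12 rad) (value of joint cover above 0.1 m and value of joint red_lever above 1.47 rad and value of joint blue_lever below 0.12 rad); the robot touches nothing.
It fails at once if the blue handle is turned (value of joint blue_lever above 0.2 rad).
It fails at once if the red handle is gripped or forced (more than 36 N from the fingers) (contact force between the fingers and red_valve above 36 N).
It fails at once if the cover's tab or the box is gripped or forced (more than 36 N from the fingers) (contact force between the fingers and valve_box above 36 N).
It fails at once if a bystander is pushed, lifted or knocked over (distance of any of dropper, specimen, white_bottle, pen_cup from where it was at the start of the episode above 0.02 m or angle between any of dropper, specimen, white_bottle, pen_cup's own z axis and vertical above 0.5 rad).
It also fails if it takes over 53 s, if anything falls off the work surface, if the arm or the gripper's body presses on something with over 40 N, if the wrist force passes 120 N, or if a joint passes its speed limit or range.

## Working session

There is one attempt and no reset: what is moved stays moved. The work goes in short steps, Python scripts to look and compute and a tool call to move; the robot and the scene stay as the last step left them, time stands still between calls to the robot, and variables do not carry over. Pictures are saved under pics/ and viewed, at most 10 in all, crops included, and the job is handed in when it is done.

Besides the shell and the picture viewer there is one more tool, called after ">>>" by a JSON object that holds its "fn" and its "kwargs". servo_tool: Moves the arm, as the interface text tells. Its arguments: {"type":"object","properties":{"targets":{"type":"array"},"grip_force":{"type":"number"}},"required":["targets"]}

```bash
mkdir -p pics; python3 - <<'E'
from workcell import bot, read_camera, camera_info
import cv2,numpy as np
s=bot.read_state();print({k:np.round(v,3) for k,v in s.items()})
for n in("scene","side"):
    cv2.imwrite(f"pics/{n}0.png",read_camera(n)[:,:,::-1]);print(n,camera_info(n))
print(camera_info("wrist"))
E
```

```text
{'time': np.float64(0.0), 'q': array([-1.239,  0.265,  1.605,  0.   ,  1.274, -0.037]), 'joint_vel': array([-0.003, -0.001, -0.001, -0.002, -0.002,  0.   ]), 'joint_torque': array([-2.0000e-03, -5.1512e+01, -3.6731e+01, -0.0000e+00,  1.3000e-02,
        0.0000e+00]), 'tool_pos': array([ 0.243, -0.629,  0.23 ]), 'tcp_rot': array([-3.086, -0.576,  0.   ]), 'wrist_force': array([ 0.073,  0.435, -0.109]), 'torque': array([ 0.015,  0.048, -0.09 ]), 'grip_force': np.float64(0.0), 'width': np.float64(1.0)}
scene {'fx': 498.64231515669155, 'fy': 498.64231515669155, 'cx': 278.9543240830797, 'cy': 206.68957179251444, 'eye': array([ 1.18197803, -0.21505429,  0.70646871]), 'orientation': array([-1.96823957, -1.29628325,  0.58738913])}
side {'fx': 401.4874654829671, 'fy': 401.4874654829671, 'cx': 279.25185012021393, 'cy': 215.91614266522242, 'eye': array([ 0.28546107, -0.29912896,  0.59818178]), 'orientation': array([-2.34374198,  0.65497787, -0.22791536])}
{'fx': 318.8300066698574, 'fy': 318.8300066698574, 'cx': 279.94834129331247, 'cy': 208.48530574020342, 'T_tool_cam': array([[ 9.55814737e-04, -9.48060182e-01, -3.18089574e-01,
         8.19048888e-02],
       [ 9.99999361e-01,  7.14393406e-04,  8.75621859e-04,
         8.44617282e-04],
       [-6.02901125e-04, -3.18090208e-01,  9.48060260e-01,
        -1.42866227e-01],
       [ 0.00000000e+00,  0.00000000e+00,  0.00000000e+00,
         1.00000000e+00]])}
```

View pics/scene0.png

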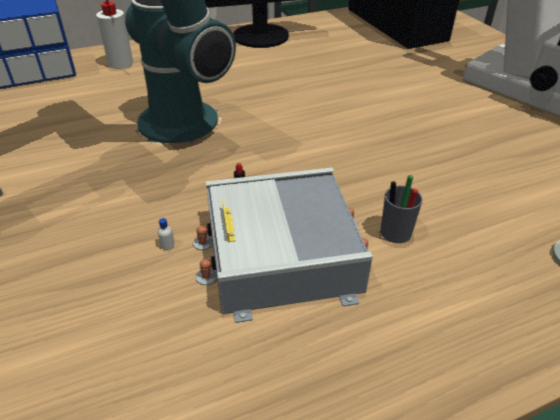

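View pics/side0.png

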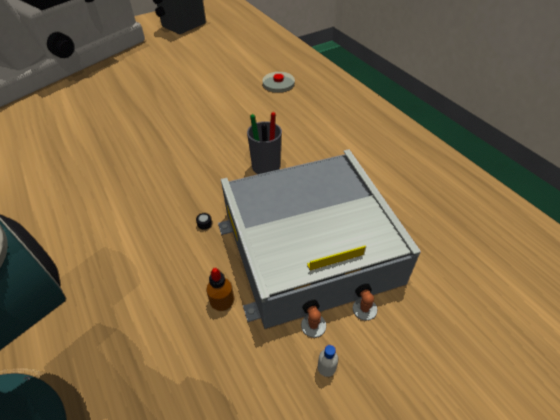

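The scene view shows the box (corners about (207,183), (333,173), (367,256), (220,275)), the yellow tab at (229,222), the white bottle at (166,236) and the pen cup at (400,213). In the side view the tab is at (337,258), the dropper at (220,288), the specimen at (204,220) and the white bottle at (328,360).

```bash
cat > h.py <<'E'
from workcell import bot, read_camera, camera_info
import cv2,numpy as np
from scipy.spatial.transform import Rotation as R
def cam(n):
    i=camera_info(n)
    if n=="wrist":
        s=bot.read_state();T=np.eye(4);T[:3,:3]=R.from_rotvec(s["tcp_rot"]).as_matrix();T[:3,3]=s["tool_pos"]
        T=T@i["T_tool_cam"];return i,T[:3,3],T[:3,:3]
    return i,np.array(i["eye"]),R.from_rotvec(i["orientation"]).as_matrix()
def ray(c,p):
    i,e,M=c;d=M@np.array([(p[0]-i["cx"])/i["fx"],(p[1]-i["cy"])/i["fy"],1]);return e,d/np.linalg.norm(d)
def onz(c,p,z):
    e,d=ray(c,p);return e+d*(z-e[2])/d[2]
def tri(c1,p1,c2,p2):
    e1,d1=ray(c1,p1);e2,d2=ray(c2,p2)
    t=np.linalg.lstsq(np.c_[d1,-d2],e2-e1,rcond=None)[0];a,b=e1+d1*t[0],e2+d2*t[1]
    return (a+b)/2,np.linalg.norm(a-b)
def mask(im,lo,hi):
    return cv2.inRange(cv2.cvtColor(im,cv2.COLOR_RGB2HSV),lo,hi)
def big(m):
    c=max(cv2.findContours(m,cv2.RETR_EXTERNAL,cv2.CHAIN_APPROX_NONE)[0],key=cv2.contourArea);return c
E
python3 - <<'E'
from h import *
np.set_printoptions(precision=4,suppress=True)
C={};Q={}
for n in("scene","side"):
    C[n]=cam(n);im=read_camera(n)
    c=big(mask(im,(24,150,110),(34,255,255)))
    p=cv2.boxPoints(cv2.minAreaRect(c));m=cv2.moments(c)
    k=0 if n=="side" else 1
    # midpoints of short sides
    e=[np.linalg.norm(p[i]-p[(i+1)%4]) for i in range(4)];j=int(np.argmin(e[:2]))
    ends=[(p[j]+p[j+1])/2,(p[j+2]+p[(j+3)%4])/2];ends.sort(key=lambda a:a[k])
    Q[n]=ends+[np.array([m["m10"]/m["m00"],m["m01"]/m["m00"]])];print(n,np.array(Q[n]),cv2.contourArea(c))
for i in range(3):
    print(tri(C["scene"],Q["scene"][i],C["side"],Q["side"][i]),onz(C["scene"],Q["scene"][i],.101),onz(C["side"],Q["side"][i],.101))
# channel outer corners by eye
for n,P in(("scene",[(207,183),(333,173),(366,256),(219,274)]),("side",[(258,305),(222,180),(349,153),(413,246)])):
    print(n,np.array([onz(C[n],p,.095)[:2] for p in P]))
c=C["side"]
for nm,p,z in(("dropper",(221,297),.03),("white",(328,365),.03),("spec",(204,222),.009),("cup",(266,150),.05)):print(nm,onz(c,p,z))
for nm,p,z in(("white",(167,240),.03),("cup",(400,216),.05)):print(nm,onz(C["scene"],p,z))
S=cv2.resize(read_camera("scene")[160:290,190:380],None,fx=4,fy=4)[:,:,::-1];cv2.imwrite("pics/crop.png",S)
E
```

```text
scene [[225.8649 208.6892]
 [231.1351 240.3108]
 [228.395  224.8583]] 100.0
side [[307.5475 264.7377]
 [363.5235 244.6708]
 [335.4495 254.7273]] 66.0
(array([ 0.4943, -0.0219,  0.0907]), np.float64(0.0032311364052125644)) [ 0.5068 -0.0268  0.101 ] [ 0.4901 -0.0258  0.101 ]
(array([ 0.5855, -0.0417,  0.0988]), np.float64(0.0055538259557791885)) [ 0.589  -0.0452  0.101 ] [ 0.5844 -0.0398  0.101 ]
(array([ 0.5401, -0.0315,  0.0929]), np.float64(0.005720369614478669)) [ 0.5502 -0.0368  0.101 ] [ 0.5362 -0.0326  0.101 ]
scene [[ 0.4118 -0.0343]
 [ 0.4805  0.2114]
 [ 0.7078  0.153 ]
 [ 0.6487 -0.0872]]
side [[ 0.3961 -0.0427]
 [ 0.4626  0.2129]
 [ 0.704   0.1518]
 [ 0.6518 -0.0788]]
dropper [0.3666 0.0338 0.03  ]
white [ 0.4494 -0.1444  0.03  ]
spec [0.4123 0.2122 0.009 ]
cup [0.5982 0.2929 0.05  ]
white [ 0.4703 -0.1384  0.03  ]
cup [0.6054 0.2981 0.05  ]
```

View pics/crop.png

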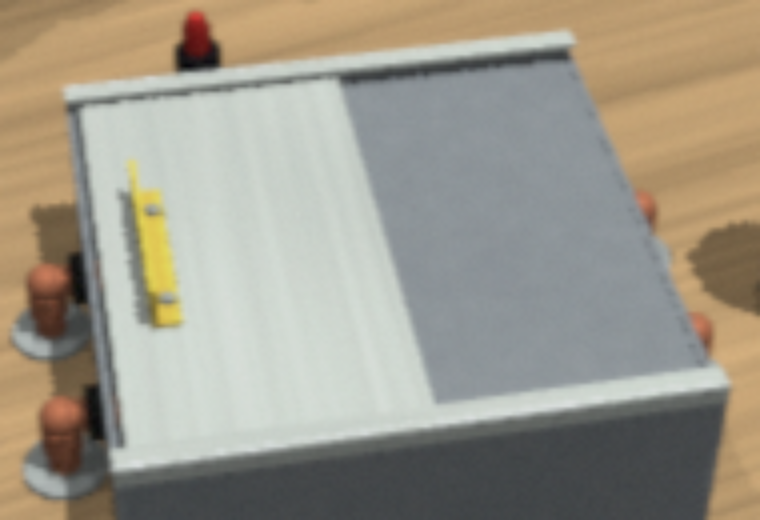

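>>> {"fn": "servo_tool", "kwargs": {"targets": [{"hand":1,"x":0.536,"y":-0.46,"z":-0.07,"roll":0.197},{"hand":1,"x":0.536,"y":-0.46,"z":-0.07,"roll":0.197},{"hand":1,"x":0.536,"y":-0.46,"z":-0.07,"roll":0.197},{"hand":1,"x":0.536,"y":-0.46,"z":-0.07,"roll":0.197},{"hand":1,"x":0.536,"y":-0.46,"z":-0.07,"roll":0.197},{"hand":1,"x":0.536,"y":-0.46,"z":-0.07,"roll":0.197},{"hand":1,"x":0.536,"y":-0.46,"z":-0.07,"roll":0.197},{"hand":1,"x":0.536,"y":-0.46,"z":-0.07,"roll":0.197},{"hand":1,"x":0.536,"y":-0.46,"z":-0.07,"roll":0.197},{"hand":1,"x":0.536,"y":-0.46,"z":-0.07,"roll":0.197}], "grip_force": 30}}

```text
time: 1.08
tool_pos: [0.4124, -0.3148, 0.2672]
tcp_rot: [-3.117, 0.385, -0.003]
wrist_force: [0.1, -0.1, 0.7]
width: -0.002
grip_force: 0.0
```

>>> {"fn": "servo_tool", "kwargs": {"targets": [{"hand":1,"x":0.17,"y":-0.686,"z":-0.07,"roll":0},{"hand":1,"x":0.17,"y":-0.686,"z":-0.07,"roll":0},{"hand":1,"x":0.17,"y":-0.686,"z":-0.07,"roll":0},{"hand":1,"x":0.17,"y":-0.686,"z":-0.07,"roll":0},{"hand":1,"x":0.17,"y":-0.686,"z":-0.07,"roll":0},{"hand":1,"x":0.17,"y":-0.686,"z":-0.07,"roll":0},{"hand":1,"x":0.17,"y":-0.686,"z":-0.07,"roll":0},{"hand":1,"x":0.17,"y":-0.686,"z":-0.07,"roll":0},{"hand":1,"x":0.17,"y":-0.686,"z":-0.07,"roll":0},{"hand":1,"x":0.17,"y":-0.686,"z":-0.07,"roll":0}]}}

```text
time: 1.92
tool_pos: [0.5797, -0.0039, 0.3015]
tcp_rot: [-3.116, 0.385, -0.002]
wrist_force: [-0.2, -0.9, -0.4]
width: 0.003
grip_force: 0.0
```

```bash
python3 - <<'E'
from h import *
np.set_printoptions(precision=4,suppress=True)
s=bot.read_state();print(s["time"],s["tool_pos"],R.from_rotvec(s["tcp_rot"]).as_matrix(),s["width"])
c=cam("wrist");im=read_camera("wrist");cv2.imwrite("pics/w1.png",im[:,:,::-1]);np.savez("w1.npz",im=im,e=c[1],M=c[2])
E
```

```text
1.9167 [ 0.5797 -0.0039  0.3015] [[ 0.9699 -0.2436  0.0015]
 [-0.2436 -0.9699  0.0013]
 [ 0.0012 -0.0017 -1.    ]] 0.002821281863258088
```

View pics/w1.png

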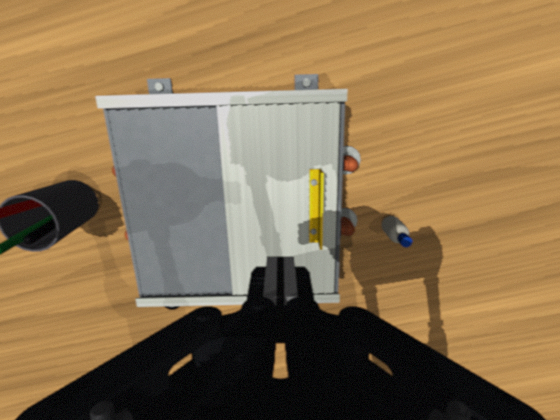

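The wrist view shows the channel outer corners at about (97,98), (347,91), (338,301) and (137,305). The tab's top edge runs along column ~322 from row 169 to 249, the cup is at (45,220) and the white bottle at (398,232).

```bash
python3 - <<'E'
from h import *
np.set_printoptions(precision=4,suppress=True)
d=np.load("w1.npz");c=(camera_info("wrist"),d["e"],d["M"])
P=np.array([onz(c,p,.095) for p in[(97,98),(347,91),(338,301),(137,305)]])[:,:2]
print(P,[np.linalg.norm(P[i]-P[(i+1)%4]) for i in range(4)],P.mean(0))
for a,b in((0,1),(3,2)):v=P[a]-P[b];print(np.arctan2(-v[0],v[1]))
for a,b in((3,0),(2,1)):v=P[b]-P[a];print(np.arctan2(v[1],v[0]))
m=mask(d["im"],(22,130,90),(34,255,255));k=big(m);print(cv2.contourArea(k),cv2.boundingRect(k),cv2.boxPoints(cv2.minAreaRect(k)))
for p in[(323,169),(323,249)]:print(onz(c,p,.112))
E
```

```text
[[ 0.7092  0.1585]
 [ 0.6531 -0.094 ]
 [ 0.4072 -0.0379]
 [ 0.4638  0.214 ]] [np.float64(0.25863959782643187), np.float64(0.2522195902233944), np.float64(0.25815074453730963), np.float64(0.25159826985092776)] [0.5583 0.0602]
-0.21876855433467993
-0.22116701342830133
-0.22221958545003306
-0.22415225233038216
840.0 (309, 169, 15, 80) [[308.485  247.7785]
 [310.0033 168.827 ]
 [323.6906 169.0902]
 [322.1723 248.0418]]
[ 0.5833 -0.0523  0.112 ]
[ 0.4922 -0.0336  0.112 ]
```

>>> {"fn": "servo_tool", "kwargs": {"targets": [{"hand":1,"x":-0.066,"y":0.177,"z":0.333,"roll":-0.008},{"hand":1,"x":-0.066,"y":0.177,"z":0.333,"roll":-0.008},{"hand":1,"x":-0.066,"y":0.177,"z":0.333,"roll":-0.008},{"hand":1,"x":-0.066,"y":0.177,"z":0.333,"roll":-0.008},{"hand":1,"x":-0.066,"y":0.177,"z":0.333,"roll":-0.008},{"hand":1,"x":-0.066,"y":0.177,"z":0.333,"roll":-0.008},{"hand":1,"x":-0.066,"y":0.177,"z":0.333,"roll":-0.008}]}}

```text
time: 2.55
tool_pos: [0.5219, -0.0861, 0.1335]
tcp_rot: [-3.121, 0.357, 0.005]
wrist_force: [0.6, 0.4, 0.5]
width: 0.0
grip_force: 0.0
```

```bash
cat >> h.py <<'E'
np.set_printoptions(precision=4,suppress=True)
O=np.array([.558,.060]);Y=-.2215;B=np.array([[np.cos(Y),np.sin(Y)],[-np.sin(Y),np.cos(Y)]])
box=lambda p:B@(np.array(p)[:2]-O)
E
python3 - <<'E'
from h import *
s=bot.read_state();M=R.from_rotvec(s["tcp_rot"]).as_matrix();print(s["time"],s["tool_pos"],box(s["tool_pos"]),np.arctan2(M[1,0],M[0,0]),s["wrist_force"])
d=np.load("w1.npz");c1=(camera_info("wrist"),d["e"],d["M"])
c=cam("wrist");im=read_camera("wrist");cv2.imwrite("pics/w2.png",im[:,:,::-1])
k=big(mask(im,(22,130,90),(34,255,255)));q=cv2.boxPoints(cv2.minAreaRect(k));print(cv2.contourArea(k),q)
q=q[np.argsort(q[:,1])];top=max(q[:2],key=lambda a:a[0]);bot_=max(q[2:],key=lambda a:a[0])
for a,b in(((323.7,169),top),((322.2,248.5),bot_)):
    p,e=tri(c1,a,c,b);print(p,e,box(p))
E
```

```text
2.55 [ 0.5219 -0.0861  0.1335] [-0.0031 -0.1505] -0.22801419141435522 [0.6123 0.3653 0.4717]
1586.5 [[174.7061 162.0773]
 [193.8171 160.9363]
 [202.5807 307.7265]
 [183.4697 308.8675]]
[ 0.5824 -0.0536  0.1064] 0.001119870652083611 [ 0.0488 -0.1054]
[ 0.494  -0.0324  0.1105] 0.0032489123985138917 [-0.0421 -0.1042]
```

View pics/w2.png

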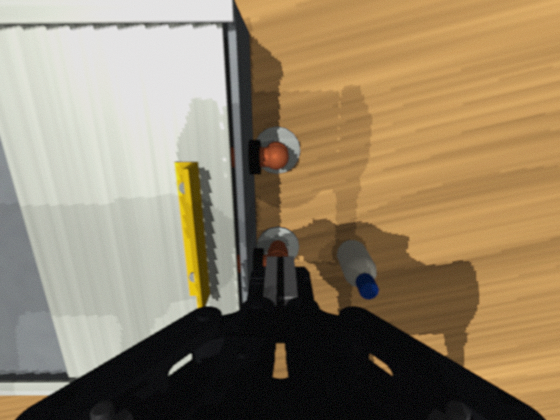

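The second wrist view shows the tab at columns 175–203 and rows 161–309. The fingertips near (283,265) are clear on its −y side, and the white bottle at (358,270) is clear. The tab's top triangulates to z 0.106–0.11 and box y −0.105, which matches the text.

>>> {"fn": "servo_tool", "kwargs": {"targets": [{"hand":1,"x":0.006,"y":0,"z":0.066,"roll":0},{"hand":1,"x":0.006,"y":0,"z":0.066,"roll":0},{"hand":1,"x":0.006,"y":-0.02,"z":0.066,"roll":0},{"hand":1,"x":0.006,"y":-0.035,"z":0.066,"roll":0},{"hand":1,"x":0.006,"y":-0.045,"z":0.066,"roll":0},{"hand":1,"x":0.006,"y":-0.055,"z":0.066,"roll":0},{"hand":1,"x":0.006,"y":-0.065,"z":0.066,"roll":0},{"hand":1,"x":0.006,"y":-0.075,"z":0.066,"roll":0},{"hand":1,"x":0.006,"y":-0.085,"z":0.066,"roll":0},{"hand":1,"x":0.006,"y":-0.095,"z":0.066,"roll":0}]}}

```text
time: 3.43
tool_pos: [0.5382, -0.0391, 0.1029]
tcp_rot: [3.121, -0.352, 0.003]
wrist_force: [-0.7, -2.4, 6.3]
width: -0.001
grip_force: 2.4
```

>>> {"fn": "servo_tool", "kwargs": {"targets": [{"hand":1,"x":0,"y":-0.005,"z":-0.006,"roll":0},{"hand":1,"x":0,"y":-0.02,"z":-0.006,"roll":0},{"hand":1,"x":0,"y":-0.035,"z":-0.006,"roll":0},{"hand":1,"x":0,"y":-0.05,"z":-0.006,"roll":0},{"hand":1,"x":0,"y":-0.065,"z":-0.006,"roll":0},{"hand":1,"x":0,"y":-0.08,"z":-0.006,"roll":0},{"hand":1,"x":0,"y":-0.095,"z":-0.006,"roll":0},{"hand":1,"x":0,"y":-0.11,"z":-0.006,"roll":0},{"hand":1,"x":0,"y":-0.125,"z":-0.006,"roll":0},{"hand":1,"x":0,"y":-0.14,"z":-0.006,"roll":0}]}}

```text
time: 4.27
tool_pos: [0.5527, 0.03, 0.1047]
tcp_rot: [-3.122, 0.352, 0.001]
wrist_force: [-2.6, -2.3, 4.2]
width: -0.002
grip_force: 2.2
```

```bash
python3 - <<'E'
from h import *
s=bot.read_state();M=R.from_rotvec(s["tcp_rot"]).as_matrix();print(s["time"],s["tool_pos"],box(s["tool_pos"]),np.arctan2(M[1,0],M[0,0]),s["wrist_force"])
c=cam("wrist");im=read_camera("wrist");cv2.imwrite("pics/w3.png",im[:,:,::-1])
k=big(mask(im,(22,130,90),(34,255,255)));q=cv2.boxPoints(cv2.minAreaRect(k));print(cv2.contourArea(k),q)
for p in q:print(box(onz(c,p,.112)))
E
```

```text
4.2667 [0.5527 0.03   0.1047] [ 0.0014 -0.0304] -0.22485385474563235 [-2.5962 -2.3369  4.2124]
2453.5 [[229.8937 182.0606]
 [255.4881 180.6582]
 [262.4441 307.6058]
 [236.8497 309.0082]]
[ 0.0506 -0.0095]
[ 0.0512 -0.0207]
[-0.014  -0.0224]
[-0.0148 -0.0096]
```

View pics/w3.png

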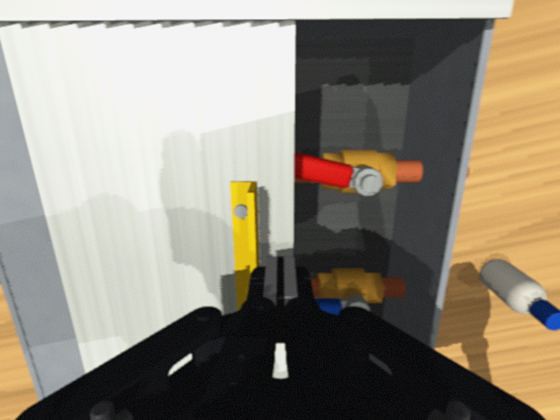

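The wrist view shows the cover mostly open, with the tab at columns 230–262. The red handle is exposed on the +x pipe, with its axis near (367,182) and the handle pointing left and slightly up. The blue handle is at (325,308).

>>> {"fn": "servo_tool", "kwargs": {"targets": [{"hand":1,"x":0,"y":-0.015,"z":0,"roll":0},{"hand":1,"x":0,"y":-0.03,"z":0,"roll":0},{"hand":1,"x":0,"y":-0.04,"z":0,"roll":0},{"hand":1,"x":0,"y":-0.048,"z":0,"roll":0},{"hand":1,"x":0,"y":-0.053,"z":0,"roll":0},{"hand":1,"x":0,"y":-0.056,"z":0,"roll":0},{"hand":1,"x":0,"y":-0.056,"z":0,"roll":0},{"hand":1,"x":0,"y":-0.056,"z":0,"roll":0}]}}

```text
time: 4.98
tool_pos: [0.5592, 0.0567, 0.1046]
tcp_rot: [-3.121, 0.353, -0.0]
wrist_force: [-0.8, 0.4, 0.5]
width: -0.0
grip_force: 0.1
```

```bash
cat > chk.py <<'E'
from h import *
s=bot.read_state();M=R.from_rotvec(s["tcp_rot"]).as_matrix();print(s["time"],s["tool_pos"],box(s["tool_pos"]),np.arctan2(M[1,0],M[0,0]),s["wrist_force"])
c=cam("wrist");im=read_camera("wrist");np.savez("last.npz",im=im,e=c[1],M=c[2])
k=big(mask(im,(22,150,150),(34,255,255)));q=cv2.boxPoints(cv2.minAreaRect(k))
print("tab",[box(onz(c,p,.112)) for p in q])
hsv=cv2.cvtColor(im,cv2.COLOR_RGB2HSV)
m=cv2.inRange(hsv,(0,230,90),(3,255,255))|cv2.inRange(hsv,(174,230,90),(180,255,255))
k=big(m);r=cv2.minAreaRect(k);print("red",cv2.contourArea(k),r,[box(onz(c,p,.067)) for p in cv2.boxPoints(r)])
E
python3 chk.py
```

```text
4.9833 [0.5592 0.0567 0.1046] [ 0.0018 -0.0029] -0.2252304132504739 [-0.781   0.4381  0.5234]
tab [array([0.0506, 0.0182]), array([0.0511, 0.0082]), array([0.0072, 0.0074]), array([0.0066, 0.0183])]
red 578.0 ((355.8470764160156, 168.188232421875), (86.33831787109375, 23.211559295654297), 12.52880859375) [array([ 0.0469, -0.0217]), array([ 0.0597, -0.0242]), array([ 0.049 , -0.0727]), array([ 0.0356, -0.0714])]
```

The cover is at about 0.119 m, with no residual force. The red handle measures about 0.22 rad, on the pipe at box x = +38 mm. Next I'll back off and lower the fingers on its −x side.

>>> {"fn": "servo_tool", "kwargs": {"targets": [{"hand":1,"x":0.015,"y":0.04,"z":0,"roll":0},{"hand":1,"x":0.031,"y":0.073,"z":0,"roll":0},{"hand":1,"x":0.031,"y":0.073,"z":0,"roll":0},{"hand":1,"x":0.031,"y":0.073,"z":0.03,"roll":0},{"hand":1,"x":0.031,"y":0.073,"z":0.06,"roll":0},{"hand":1,"x":0.031,"y":0.073,"z":0.091,"roll":0},{"hand":1,"x":0.031,"y":0.073,"z":0.091,"roll":0},{"hand":1,"x":0.031,"y":0.073,"z":0.091,"roll":0}]}}

```text
time: 5.7
tool_pos: [0.5651, 0.0178, 0.0584]
tcp_rot: [-3.121, 0.353, 0.004]
wrist_force: [0.4, -1.4, 0.5]
width: -0.001
grip_force: 0.0
```

```bash
python3 chk.py; python3 - <<'E'
import numpy as np,cv2
cv2.imwrite("pics/w4.png",np.load("last.npz")["im"][:,:,::-1])
E
```

```text
5.7 [0.5651 0.0178 0.0584] [ 0.0162 -0.0396] -0.22528668171787736 [ 0.3868 -1.3741  0.512 ]
tab [array([0.0458, 0.0114]), array([0.0464, 0.0085]), array([0.0216, 0.0082]), array([0.0209, 0.0113])]
red 2889.5 ((296.57379150390625, 218.15200805664062), (111.28155517578125, 29.406314849853516), 11.9761323928833) [array([ 0.0477, -0.0221]), array([ 0.0611, -0.0254]), array([ 0.0503, -0.0736]), array([ 0.0362, -0.0718])]
```

View pics/w4.png

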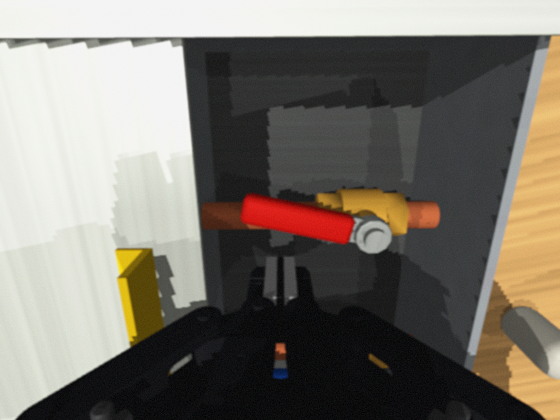

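The red handle runs from (243,210) to the axis at (373,233). The fingertips at (281,262) are beside it, and the blue handle is well away.

>>> {"fn": "servo_tool", "kwargs": {"targets": [{"hand":1,"x":0.011,"y":0,"z":0,"roll":0},{"hand":1,"x":0.022,"y":0,"z":0,"roll":0},{"hand":1,"x":0.035,"y":-0.002,"z":0,"roll":0},{"hand":1,"x":0.047,"y":-0.003,"z":0,"roll":0},{"hand":1,"x":0.061,"y":0,"z":0,"roll":0},{"hand":1,"x":0.074,"y":0.002,"z":0,"roll":0},{"hand":1,"x":0.087,"y":0.009,"z":0,"roll":0},{"hand":1,"x":0.1,"y":0.017,"z":0,"roll":0},{"hand":1,"x":0.108,"y":0.025,"z":0,"roll":0},{"hand":1,"x":0.115,"y":0.033,"z":0,"roll":0}]}}

```text
time: 6.58
tool_pos: [0.6189, -0.0111, 0.0594]
tcp_rot: [-3.121, 0.353, 0.001]
wrist_force: [-3.6, 3.9, 1.1]
width: -0.003
grip_force: 1.9
```

```bash
python3 chk.py
```

```text
6.5833 [ 0.6189 -0.0111  0.0594] [ 0.0751 -0.056 ] -0.22521828332804542 [-3.5989  3.872   1.1367]Traceback (most recent call last):
  File "chk.py", line 4, in <module>
    k=big(mask(im,(22,150,150),(34,255,255)));q=cv2.boxPoints(cv2.minAreaRect(k))
  File "h.py", line 21, in big
    c=max(cv2.findContours(m,cv2.RETR_EXTERNAL,cv2.CHAIN_APPROX_NONE)[0],key=cv2.contourArea);return c
ValueError: max() iterable argument is empty
```

>>> {"fn": "servo_tool", "kwargs": {"targets": [{"hand":1,"x":0.005,"y":0.007,"z":0,"roll":0},{"hand":1,"x":0.008,"y":0.014,"z":0,"roll":0},{"hand":1,"x":0.01,"y":0.02,"z":0,"roll":0},{"hand":1,"x":0.01,"y":0.024,"z":0,"roll":0},{"hand":1,"x":0.01,"y":0.026,"z":0,"roll":0},{"hand":1,"x":0.01,"y":0.026,"z":0,"roll":0}]}}

```text
time: 7.13
tool_pos: [0.6214, -0.0211, 0.0597]
tcp_rot: [-3.114, 0.355, -0.002]
wrist_force: [-0.2, 17.6, 0.7]
width: 0.002
grip_force: 7.9
```

```bash
sed -i '/^k=big(mask/d;/^print("tab"/d' chk.py; python3 chk.py; python3 - <<'E'
import numpy as np,cv2
cv2.imwrite("pics/w5.png",np.load("last.npz")["im"][:,:,::-1])
E
```

```text
7.1333 [ 0.6214 -0.0211  0.0597] [ 0.0797 -0.0652] -0.22696863487559304 [-0.1878 17.5938  0.697 ]
red 1062.0 ((315.73895263671875, 272.41595458984375), (27.738422393798828, 73.9026107788086), 3.814074993133545) [array([ 0.0639, -0.0757]), array([ 0.1039, -0.0774]), array([ 0.103 , -0.0902]), array([ 0.0628, -0.0896])]
```

View pics/w5.png

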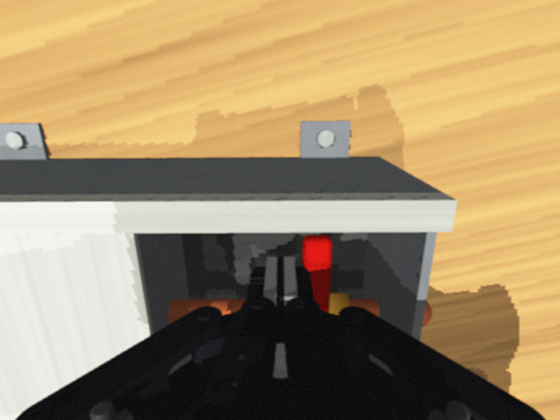

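The wrist view shows the red handle square across the pipe, with its tip at (317,250), and the force of 17.6 N indicates the end stop. I'll back off and lift clear.

>>> {"fn": "servo_tool", "kwargs": {"targets": [{"hand":1,"x":0,"y":-0.015,"z":0,"roll":0},{"hand":1,"x":0,"y":-0.03,"z":0,"roll":0},{"hand":1,"x":0,"y":-0.03,"z":-0.05,"roll":0},{"hand":1,"x":0,"y":-0.03,"z":-0.13,"roll":0},{"hand":1,"x":0,"y":-0.03,"z":-0.21,"roll":0},{"hand":1,"x":0,"y":-0.03,"z":-0.3,"roll":0},{"hand":1,"x":0,"y":-0.03,"z":-0.38,"roll":0},{"hand":1,"x":0,"y":-0.03,"z":-0.45,"roll":0},{"hand":1,"x":0,"y":-0.03,"z":-0.45,"roll":0},{"hand":1,"x":0,"y":-0.03,"z":-0.45,"roll":0}]}}

```text
time: 8.02
tool_pos: [0.6265, -0.0117, 0.2892]
tcp_rot: [3.121, -0.353, 0.015]
wrist_force: [0.2, -0.2, -1.0]
width: -0.001
grip_force: 0.0
```

```bash
python3 chk.py; python3 - <<'E'
import numpy as np,cv2
cv2.imwrite("pics/w6.png",np.load("last.npz")["im"][:,:,::-1])
E
```

```text
8.0167 [ 0.6265 -0.0117  0.2892] [ 0.0826 -0.0549] -0.22534129581681275 [ 0.227  -0.225  -0.9574]
red 70.0 ((303.8911437988281, 191.9147186279297), (9.740455627441406, 22.241985321044922), 4.39870548248291) [array([ 0.0522, -0.0775]), array([ 0.0794, -0.0791]), array([ 0.0785, -0.0905]), array([ 0.0513, -0.0892])]
```

View pics/w6.png

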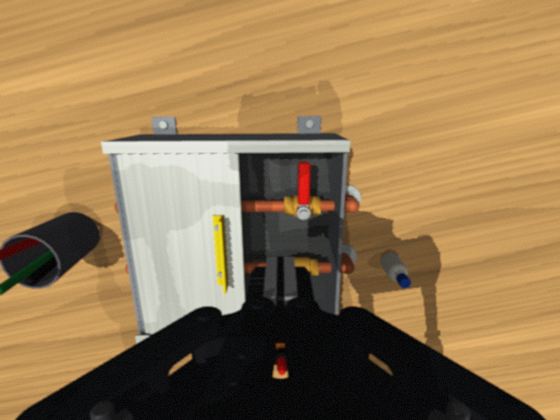

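The cover is open and the red handle at (304,185) stands square across its pipe. The cup and white bottle have not moved, and the arm is clear.

```bash
python3 -c "
from workcell import ticket;print(ticket.finish_job())"
```

```text
the job is handed in; nothing more can be done
None
```

The job is handed in: the last wrist view showed the cover open, the red handle shut square across its pipe and the arm clear of everything; the blue handle, dropper and specimen were never touched but were out of that view.

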